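Level the oat bites and shut the lunch box

ROBOT

A 6-joint arm with a two-finger parallel gripper is mounted at the origin on the work surface. World frame = base frame: x ahead of the robot, y to its left, z up, the work surface at z = 0. Lengths are in mm, angles in rad, forces in N, time in s.
With the tool pointing down it reaches from about 350 to 975 mm from the base axis. Payload 7.1 kg.
Tool frame: the origin (TCP) lies on the centre line of the jaws, within the pads' length; the fingertips stand 17 mm ahead of it and the grasp point (between the pads) lies 2 mm behind it (bot.tcp_to_tips is the distance from the TCP to the fingertips, in mm); z points along the fingers, y is the line along which they close (so a half turn about z gives the same grasp; the last joint's range is limited). The gripper opens to 88 mm and grips with 3 to 60 N. Pads are 20 mm wide; open, the fingers measure 115 mm over their backs; the gripper's body (75 mm by 178 mm) begins 61 mm behind the grasp point.
Start: joints at [-1.347, 0.423, 1.63, -0, 1.089, -0.019], TCP at [150.283, -606.647, 239.675] pointing down, gripper open.
Joint ranges: [-3, 3], [-0.9, 2.11], [0.09, 2.58], [-1.31, 4.45], [0.11, 2.69], [-2.54, 2.54]. Speed limits (rad/s): [2.39, 2.39, 3.01, 3.14, 3.14, 3.14].

INTERFACE

Orientations are given as a unit quaternion [w, x, y, z].
In Python, from workcell import telemetry, vision, order, bot gives the robot as it stands.
- The arm moves only by the tool step_arm, never from a script. Its argument "plan" is a list of rows, each an object of numbers: "x", "y", "z": the shift along the world's x, y, z each as a share of 0.2 m, from -1 to 1; "roll": the turn about the world's z as a share of pi rad, from -1 to 1; "fingers": the closure, from -1 (fully open) to 1 (shut). In form: [{"x": .., "y": .., "z": .., "roll": .., "fingers": ..}, ...]. A call has 1 to 12 rows; each row is the pose to reach, as a shift and turn from the pose commanded when the call began, turning the shorter way round; what a row does not reach only later rows make up. A row lasts 1/12 s, in which the tool goes at most 41.7 mm and 7.16 degrees, less where a joint would pass 70% of its speed; a pose out of reach is approached as far as the arm can. A call with a number of a shift or a turn outside -1 to 1 is refused whole. A call with a gripper value outside its range is refused whole. The fingers move at their own pace and stop on an object; "newtons" is the grip in N (left out, the last holds). Time passes only in rows, so rows that repeat a pose let the fingers close. It gives the time, the measured TCP pose, the force, the opening and the grip force at its end, in the units of the state.
- telemetry.read_state(): the state, without advancing time (a new reading comes with each control period).
- vision.camera(name): name is "side" or "top" or "wrist"; returns the picture (420x560x3 uint8, blue, green, red); there is no depth.
- vision.calibration(name): a dict with "intrinsics" (3x3 intrinsics, pixels), "k1" (the pictures are not rectified: a ray, as slopes to the right and down, at radius r is drawn at 1 + k1 r^2 times it, then the intrinsics apply), "extrinsics" (4x4, takes a point from camera to world coordinates); the wrist camera has in their place "mount" (4x4, takes a point from camera to tool coordinates, whose origin is the TCP and whose axes are the flange's). Camera axes: x right, y up, looking along -z (the intrinsics and any distortion apply to the point x, -y, -z); pixel columns grow to the right and rows downward; lengths in mm; the calibration is good to about 2 mm. A picture is of the moment at which its call begins: read the wrist's pose just before it. calibration takes no time and is no camera call.
- order.sign_off(): hands the job in; it is judged then, once.
The state is a dict: "time_s": time; "qpos": joint angles; "qd": joint speeds; "joint_efforts": joint torques, N m; "eef_pos": TCP position; "tool_rot": TCP orientation; "ft_force": force on the tool from outside, world axes, zero at the start; "moment": the same for the moment, N m; "width": opening from 0.0 (shut) to 1.0 (fully open); "gripper_force": force on a finger pad.
Only numpy, scipy, OpenCV 4.12 (cv2) and the standard library are available. Lean on these libraries where they do the work, as an engineer would, in place of code of your own. Each camera call takes 0.05 s, during which the arm holds its last target. There are 200 camera calls.

TASK

The oat bites are heaped up under the leaning lid of the lilac lunch box, too high for it to shut. Spread all five into one even layer on the box floor, each lying flat with a finger's breadth between neighbours and some in every quarter of the box, then shut the lid. Leave the other things on the counter alone.

Things in the scene. Friction and masses are not known exactly. Their poses are not given: they have to be found in the camera images.
- box_floor (a point): centre of the inner floor of the open lilac lunch box (fixed to the counter). Local x points across the box towards its hinged long side, local y along the hinge, z up. The floor is 155 mm (x) by 220 mm (y), 4 mm above the counter; the 4 mm thick walls rise 42 mm above the floor; outside 163 x 228 x 46 mm.
- box_hinge (a point): middle of the lid's hinge line on the box rim, same axes as box_floor; it lies at x = +81.5 mm, y = 0, z = +42 mm from box_floor. The hinge line runs along local y.
- lid (a joint): angle of the clear lid with lilac rim: 0 = shut flat on the box rim, growing as it opens; it starts propped between about 1.1 and 1.3 rad, stops at 1.35 rad, and its stiff hinge stays where it is left (about 0.2 N m to turn). So it leans over the box: opened by q, its free edge lies 163 mm x cos q from the hinge line towards local -x and 163 mm x sin q above it.
- lid_edge (a point): middle of the lid's free long edge, mid-thickness. The lid is a plate 163 mm by 228 mm and 5 mm thick (7 mm at its rim), its underside passing through the hinge line. Its x axis points from the free edge to the hinge, z out of its outer face.
- bite1_mid (a point): centre of baked oat bite 1, a hard round golden-brown drum 34 mm in diameter and 26 mm high, about 22 g, z along its axis. Bites 1 to 3 start side by side on the box floor, 4 and 5 on top of them.
- bite2_mid (a point): centre of baked oat bite 2, a hard round golden-brown drum 34 mm in diameter and 26 mm high, about 22 g, z along its axis. Bites 1 to 3 start side by side on the box floor, 4 and 5 on top of them.
- bite3_mid (a point): centre of baked oat bite 3, a hard round golden-brown drum 34 mm in diameter and 26 mm high, about 22 g, z along its axis. Bites 1 to 3 start side by side on the box floor, 4 and 5 on top of them.
- bite4_mid (a point): centre of baked oat bite 4, a hard round golden-brown drum 34 mm in diameter and 26 mm high, about 22 g, z along its axis. Bites 1 to 3 start side by side on the box floor, 4 and 5 on top of them.
- bite5_mid (a point): centre of baked oat bite 5, a hard round golden-brown drum 34 mm in diameter and 26 mm high, about 22 g, z along its axis. Bites 1 to 3 start side by side on the box floor, 4 and 5 on top of them.
- glass_bowl: the glass baby bowl, 130 mm wide, 50 mm high, a bystander; origin at its underside
- bamboo_spoon: the bamboo spoon, 160 mm long, a bystander; origin at its underside or the middle of its handle line
- teaspoon: the steel teaspoon, 140 mm long, a bystander; origin at its underside or the middle of its handle line
- sippy_cup: the mint-green baby cup, 70 mm wide, 85 mm high, a bystander; origin at its underside
- puree_jar: the amber glass jar with orange cap, 56 mm wide, 75 mm high, a bystander; origin at its underside
- weaning_plate: the beige plate, 170 mm wide, 22 mm high, a bystander; origin at its underside

How it is judged (in metres and radians):
On the way:
1. lid still open (over 0.8 rad), all five bites still and flat on the box floor, every two at least 50 mm apart centre to centre, at least one centre in each quarter of the floor (z of bite1_mid in the frame of box_floor between 0.008 and 0.0165 m and angle between the z axis of each of bite1_mid, bite2_mid, bite3_mid, bite4_mid, bite5_mid and the z axis of box_floor, either way round below 0.2 rad and x of bite1_mid in the frame of box_floor between -0.0775 and 0.0775 m and y of bite1_mid in the frame of box_floor between -0.11 and 0.11 m and linear speed of each of bite1, bite2, bite3, bite4, bite5 below 0.03 m/s and horizontal distance between bite1_mid and bite2_mid above 0.05 m and horizontal distance between each of bite1_mid, bite2_mid and bite3_mid above 0.05 m and horizontal distance between each of bite1_mid, bite2_mid, bite3_mid and bite4_mid above 0.05 m and horizontal distance between each of bite1_mid, bite2_mid, bite3_mid, bite4_mid and bite5_mid above 0.05 m and z of bite2_mid in the frame of box_floor between 0.008 and 0.0165 m and x of bite2_mid in the frame of box_floor between -0.0775 and 0.0775 m and y of bite2_mid in the frame of box_floor between -0.11 and 0.11 m and z of bite3_mid in the frame of box_floor between 0.008 and 0.0165 m and x of bite3_mid in the frame of box_floor between -0.0775 and 0.0775 m and y of bite3_mid in the frame of box_floor between -0.11 and 0.11 m and z of bite4_mid in the frame of box_floor between 0.008 and 0.0165 m and x of bite4_mid in the frame of box_floor between -0.0775 and 0.0775 m and y of bite4_mid in the frame of box_floor between -0.11 and 0.11 m and z of bite5_mid in the frame of box_floor between 0.008 and 0.0165 m and x of bite5_mid in the frame of box_floor between -0.0775 and 0.0775 m and y of bite5_mid in the frame of box_floor between -0.11 and 0.11 m and ((x of bite1_mid in the frame of box_floor below 0 m and y of bite1_mid in the frame of box_floor below 0 m) or (x of bite2_mid in the frame of box_floor below 0 m and y of bite2_mid in the frame of box_floor below 0 m) or (x of bite3_mid in the frame of box_floor below 0 m and y of bite3_mid in the frame of box_floor below 0 m) or (x of bite4_mid in the frame of box_floor below 0 m and y of bite4_mid in the frame of box_floor below 0 m) or (x of bite5_mid in the frame of box_floor below 0 m and y of bite5_mid in the frame of box_floor below 0 m)) and ((x of bite1_mid in the frame of box_floor below 0 m and y of bite1_mid in the frame of box_floor above 0 m) or (x of bite2_mid in the frame of box_floor below 0 m and y of bite2_mid in the frame of box_floor above 0 m) or (x of bite3_mid in the frame of box_floor below 0 m and y of bite3_mid in the frame of box_floor above 0 m) or (x of bite4_mid in the frame of box_floor below 0 m and y of bite4_mid in the frame of box_floor above 0 m) or (x of bite5_mid in the frame of box_floor below 0 m and y of bite5_mid in the frame of box_floor above 0 m)) and ((x of bite1_mid in the frame of box_floor above 0 m and y of bite1_mid in the frame of box_floor below 0 m) or (x of bite2_mid in the frame of box_floor above 0 m and y of bite2_mid in the frame of box_floor below 0 m) or (x of bite3_mid in the frame of box_floor above 0 m and y of bite3_mid in the frame of box_floor below 0 m) or (x of bite4_mid in the frame of box_floor above 0 m and y of bite4_mid in the frame of box_floor below 0 m) or (x of bite5_mid in the frame of box_floor above 0 m and y of bite5_mid in the frame of box_floor below 0 m)) and ((x of bite1_mid in the frame of box_floor above 0 m and y of bite1_mid in the frame of box_floor above 0 m) or (x of bite2_mid in the frame of box_floor above 0 m and y of bite2_mid in the frame of box_floor above 0 m) or (x of bite3_mid in the frame of box_floor above 0 m and y of bite3_mid in the frame of box_floor above 0 m) or (x of bite4_mid in the frame of box_floor above 0 m and y of bite4_mid in the frame of box_floor above 0 m) or (x of bite5_mid in the frame of box_floor above 0 m and y of bite5_mid in the frame of box_floor above 0 m)) and value of joint lid above 0.8 rad), for 0.2 s.
At the end, for the whole second after the job is handed in: Lid shut (under 0.04 rad) and at rest; under it all five bites lie still and flat (within 0.2 rad, either face up) on the box floor in one layer, every two at least 50 mm apart centre to centre, with at least one bite centre in each quarter of the floor (halves along local x and y) (z of bite1_mid in the frame of box_floor between 0.008 and 0.0165 m and angle between the z axis of each of bite1_mid, bite2_mid, bite3_mid, bite4_mid, bite5_mid and the z axis of box_floor, either way round below 0.2 rad and x of bite1_mid in the frame of box_floor between -0.0775 and 0.0775 m and y of bite1_mid in the frame of box_floor between -0.11 and 0.11 m and linear speed of each of bite1, bite2, bite3, bite4, bite5 below 0.03 m/s and horizontal distance between bite1_mid and bite2_mid above 0.05 m and horizontal distance between each of bite1_mid, bite2_mid and bite3_mid above 0.05 m and horizontal distance between each of bite1_mid, bite2_mid, bite3_mid and bite4_mid above 0.05 m and horizontal distance between each of bite1_mid, bite2_mid, bite3_mid, bite4_mid and bite5_mid above 0.05 m and z of bite2_mid in the frame of box_floor between 0.008 and 0.0165 m and x of bite2_mid in the frame of box_floor between -0.0775 and 0.0775 m and y of bite2_mid in the frame of box_floor between -0.11 and 0.11 m and z of bite3_mid in the frame of box_floor between 0.008 and 0.0165 m and x of bite3_mid in the frame of box_floor between -0.0775 and 0.0775 m and y of bite3_mid in the frame of box_floor between -0.11 and 0.11 m and z of bite4_mid in the frame of box_floor between 0.008 and 0.0165 m and x of bite4_mid in the frame of box_floor between -0.0775 and 0.0775 m and y of bite4_mid in the frame of box_floor between -0.11 and 0.11 m and z of bite5_mid in the frame of box_floor between 0.008 and 0.0165 m and x of bite5_mid in the frame of box_floor between -0.0775 and 0.0775 m and y of bite5_mid in the frame of box_floor between -0.11 and 0.11 m and ((x of bite1_mid in the frame of box_floor below 0 m and y of bite1_mid in the frame of box_floor below 0 m) or (x of bite2_mid in the frame of box_floor below 0 m and y of bite2_mid in the frame of box_floor below 0 m) or (x of bite3_mid in the frame of box_floor below 0 m and y of bite3_mid in the frame of box_floor below 0 m) or (x of bite4_mid in the frame of box_floor below 0 m and y of bite4_mid in the frame of box_floor below 0 m) or (x of bite5_mid in the frame of box_floor below 0 m and y of bite5_mid in the frame of box_floor below 0 m)) and ((x of bite1_mid in the frame of box_floor below 0 m and y of bite1_mid in the frame of box_floor above 0 m) or (x of bite2_mid in the frame of box_floor below 0 m and y of bite2_mid in the frame of box_floor above 0 m) or (x of bite3_mid in the frame of box_floor below 0 m and y of bite3_mid in the frame of box_floor above 0 m) or (x of bite4_mid in the frame of box_floor below 0 m and y of bite4_mid in the frame of box_floor above 0 m) or (x of bite5_mid in the frame of box_floor below 0 m and y of bite5_mid in the frame of box_floor above 0 m)) and ((x of bite1_mid in the frame of box_floor above 0 m and y of bite1_mid in the frame of box_floor below 0 m) or (x of bite2_mid in the frame of box_floor above 0 m and y of bite2_mid in the frame of box_floor below 0 m) or (x of bite3_mid in the frame of box_floor above 0 m and y of bite3_mid in the frame of box_floor below 0 m) or (x of bite4_mid in the frame of box_floor above 0 m and y of bite4_mid in the frame of box_floor below 0 m) or (x of bite5_mid in the frame of box_floor above 0 m and y of bite5_mid in the frame of box_floor below 0 m)) and ((x of bite1_mid in the frame of box_floor above 0 m and y of bite1_mid in the frame of box_floor above 0 m) or (x of bite2_mid in the frame of box_floor above 0 m and y of bite2_mid in the frame of box_floor above 0 m) or (x of bite3_mid in the frame of box_floor above 0 m and y of bite3_mid in the frame of box_floor above 0 m) or (x of bite4_mid in the frame of box_floor above 0 m and y of bite4_mid in the frame of box_floor above 0 m) or (x of bite5_mid in the frame of box_floor above 0 m and y of bite5_mid in the frame of box_floor above 0 m)) and value of joint lid below 0.04 rad and velocity of joint lid below 0.05 rad/s); the robot touches nothing.
It fails at once if the bowl, bamboo spoon, teaspoon, cup, jar or plate is moved more than 30 mm (distance of any of glass_bowl, bamboo_spoon, teaspoon, sippy_cup, puree_jar, weaning_plate from where it was at the start of the episode above 0.03 m).
It also fails if it takes over 72 s, if anything falls off the work surface, if the arm or the gripper's body presses on something with over 40 N, if the wrist force passes 120 N, or if a joint passes its speed limit or range.

## Working session

There is one attempt and no reset: what is moved stays moved. The work goes in short steps, Python scripts to look and compute and a tool call to move; the robot and the scene stay as the last step left them, time stands still between calls to the robot, and variables do not carry over. Pictures are saved under pics/ and viewed, at most 13 in all, crops included, and the job is handed in when it is done.

Besides the shell and the picture viewer there is one more tool, called after ">>>" in YAML: its name, and indented under it one key for each argument. step_arm: Moves the arm, as the interface text tells. Shift numbers are shares of 0.2 m and turn numbers shares of pi rad, none past 1 either way. Its arguments: {"type":"object","properties":{"plan":{"type":"array"},"newtons":{"type":"number"}},"required":["plan"]}

```bash
mkdir -p pics
cat > h.py <<'E'
import numpy as np, cv2
from workcell import telemetry, vision, order, bot
def proj(c,P):
    k=vision.calibration(c);E=np.array(k["extrinsics"]);K=np.array(k["intrinsics"])
    p=(np.atleast_2d(P)-E[:3,3])@E[:3,:3]
    s=np.c_[p[:,0]/-p[:,2],-p[:,1]/-p[:,2]];r2=(s**2).sum(1,keepdims=True)
    s=s*(1+k["k1"]*r2)
    return np.c_[K[0,0]*s[:,0]+K[0,2],K[1,1]*s[:,1]+K[1,2]]
def ray(c,uv,E=None):
    k=vision.calibration(c);K=np.array(k["intrinsics"],float)
    E=np.array(k["extrinsics"]) if E is None else E
    s=cv2.undistortPoints(np.array(uv,float).reshape(-1,1,2),K,np.array([k["k1"],0,0,0.])).reshape(-1,2)
    d=np.c_[s[:,0],-s[:,1],-np.ones(len(s))]@E[:3,:3].T
    return E[:3,3],d
def onplane(c,uv,z,E=None):
    o,d=ray(c,uv,E);t=(z-o[2])/d[:,2];return o+d*t[:,None]
def wristE(st):
    from scipy.spatial.transform import Rotation as R
    w,x,y,z=st["tool_rot"];T=np.eye(4);T[:3,:3]=R.from_quat([x,y,z,w]).as_matrix();T[:3,3]=st["eef_pos"]
    return T@np.array(vision.calibration("wrist")["mount"])
E
python3 - <<'E'
from h import *
s=telemetry.read_state();print(s)
for n in("top","side"):
    cv2.imwrite(f"pics/{n}0.png",vision.camera(n));k=vision.calibration(n);print(n,np.round(k["extrinsics"],2).tolist(),k["intrinsics"],k["k1"])
print(vision.calibration("wrist"))
E
```

```text
{'time_s': 0.0, 'qpos': array([-1.34696447e+00,  4.23855342e-01,  1.63066463e+00,  1.12985684e-07,
        1.08858551e+00, -1.90378032e-02]), 'qd': array([-0.00219336,  0.0014415 ,  0.00017959,  0.0001491 , -0.00060927,
       -0.00213253]), 'joint_efforts': array([ 4.00897392e-03, -5.44619465e+01, -2.73664480e+01,  6.46917103e-02,
        2.29204382e-02, -1.26059895e-04]), 'eef_pos': array([ 150.19329249, -606.15426592,  238.9025862 ]), 'tool_rot': array([-7.52453567e-04,  9.92635567e-01,  1.21136532e-01, -7.72691359e-05]), 'ft_force': array([-0.37686785, -0.40073318,  0.08723246]), 'moment': array([ 0.03931141, -0.01987354,  0.01681461]), 'gripper_force': 0.0, 'width': 1.0001112118484135}
top [[0.06, 0.98, -0.2, 155.04], [-1.0, 0.06, -0.02, -12.71], [-0.01, 0.2, 0.98, 1622.1], [0.0, 0.0, 0.0, 1.0]] [[499.66021721   0.         281.7929268 ]
 [  0.         499.66021721 216.81283496]
 [  0.           0.           1.        ]] -0.02787340743789058
side [[0.95, 0.18, -0.26, 204.07], [-0.31, 0.55, -0.77, -823.51], [0.01, 0.81, 0.58, 653.54], [0.0, 0.0, 0.0, 1.0]] [[399.43007849   0.         278.55615314]
 [  0.         399.43007849 211.32344109]
 [  0.           0.           1.        ]] -0.021336971298636168
{'intrinsics': array([[352.09327519,   0.        , 279.0298431 ],
       [  0.        , 352.09327519, 211.88644283],
       [  0.        ,   0.        ,   1.        ]]), 'k1': -0.009951109949381604, 'mount': array([[-4.25682147e-04,  9.52529350e-01,  3.04446476e-01,
         8.47077531e+01],
       [ 9.99999290e-01,  6.66340355e-05,  1.18973612e-03,
         3.80836636e-01],
       [ 1.11297208e-03,  3.04446767e-01, -9.52528702e-01,
        -1.43990446e+02],
       [ 0.00000000e+00,  0.00000000e+00,  0.00000000e+00,
         1.00000000e+00]])}
```

View pics/top0.png

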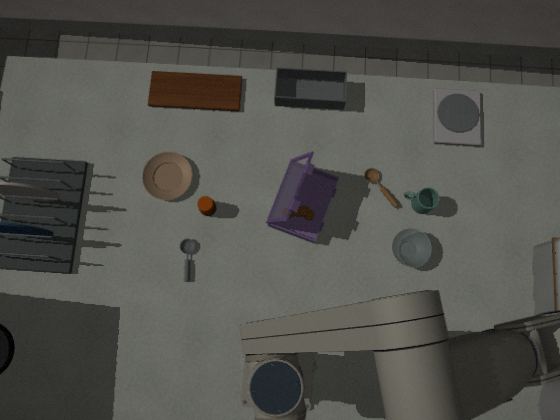

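View pics/side0.png

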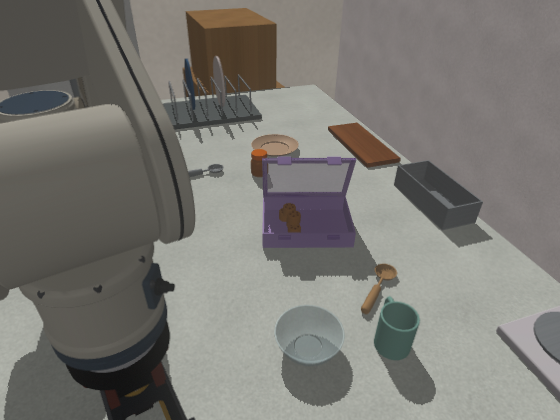

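Top view: the lilac box is around (305,200), its hinge on the left, and the bites are at (300,213). Side view: the box is at (308,215) and the heap at (290,217), near the robot-side end. I'll enlarge both.

Run:
```python
from h import *
a=cv2.imread("pics/top0.png")[145:245,260:345];b=cv2.imread("pics/side0.png")[148:253,252:362]
a=cv2.resize(a,None,fx=4.6,fy=4.6,interpolation=2);b=cv2.resize(b,None,fx=3.6,fy=3.6,interpolation=2)
o=np.zeros((460,800,3),np.uint8);o[:a.shape[0],:a.shape[1]]=a;o[:b.shape[0],400:400+b.shape[1]]=b[:, :400]
cv2.imwrite("pics/z0.png",np.clip(o*1.6,0,255).astype(np.uint8))
```

```text
(no output)
```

View pics/z0.png

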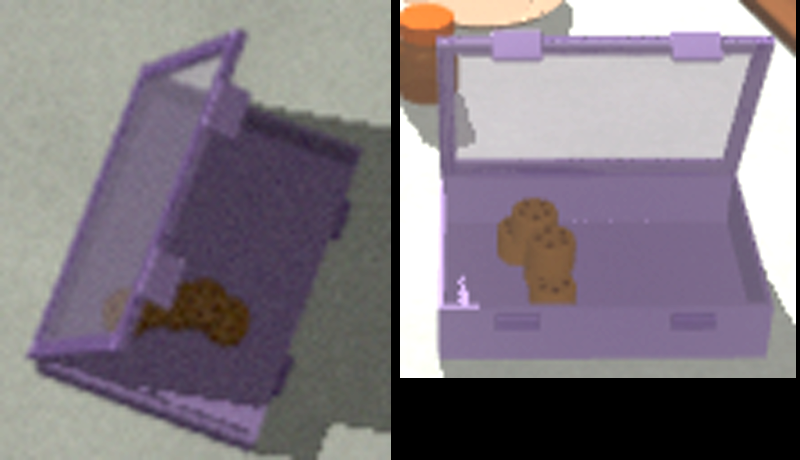

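Run:
```python
from h import *
T=lambda X,Y:(260+X/4.6,145+Y/4.6)
S=lambda X,Y:(252+(X-400)/3.6,148+Y/3.6)
loc=np.array([[-81.5,114],[-81.5,-114],[81.5,-114],[81.5,114]])
P=onplane("top",[T(358,150),T(258,443),T(35,355),T(145,68)],46)
print(P.round(1), [np.linalg.norm(P[i,:2]-P[j,:2]).round(0) for i,j in((0,1),(1,2),(2,3),(0,3))])
print(onplane("side",[S(440,355),S(767,357)],0).round(1),onplane("side",[S(440,305),S(770,302)],46).round(1))
# lid edge triangulate
for a,b in((T(240,35),S(772,42)),(T(118,345),S(440,42)),(T(205,285),S(533,200)),(T(230,305),S(553,232))):
    o1,d1=ray("top",[a]);o2,d2=ray("side",[b]);t=np.linalg.lstsq(np.c_[d1[0],-d2[0]],o2-o1,rcond=None)[0]
    p,q=o1+t[0]*d1[0],o2+t[1]*d2[0];print(((p+q)/2).round(1),np.linalg.norm(p-q).round(1))
```

```text
[[ 625.3 -156.9   46. ]
 [ 410.1  -96.4   46. ]
 [ 462.3   62.3   46. ]
 [ 676.8   -1.8   46. ]] [np.float64(224.0), np.float64(167.0), np.float64(224.0), np.float64(163.0)]
[[ 413.3  -90.2    0. ]
 [ 629.7 -161.5    0. ]] [[ 413.3  -92.3   46. ]
 [ 628.1 -157.1   46. ]]
[656.2 -63.9 192.5] 3.0
[443.6   3.2 192.3] 0.0
[501.9 -50.8  89. ] 16.1
[501.1 -70.9  73. ] 0.9
```

>>> step_arm:
  plan:
    - {"x":0.6,"y":1,"z":0,"roll":0,"fingers":-1}
    - {"x":0.6,"y":1,"z":0,"roll":0,"fingers":-1}
    - {"x":0.6,"y":1,"z":0,"roll":0,"fingers":-1}
    - {"x":0.6,"y":1,"z":0,"roll":0,"fingers":-1}
    - {"x":0.6,"y":1,"z":0,"roll":0,"fingers":-1}
    - {"x":0.6,"y":1,"z":0,"roll":0,"fingers":-1}

```text
time_s: 0.6
eef_pos: [271.0, -403.1, 239.2]
tool_rot: [-0.001, 0.993, 0.122, -0.0]
ft_force: [0.4, -0.4, -0.1]
width: 0.998
gripper_force: 0.0
```

>>> step_arm:
  plan:
    - {"x":0.6,"y":1,"z":0,"roll":0,"fingers":-1}
    - {"x":0.6,"y":1,"z":0,"roll":0,"fingers":-1}
    - {"x":0.6,"y":1,"z":0,"roll":0,"fingers":-1}
    - {"x":0.6,"y":1,"z":0,"roll":0,"fingers":-1}
    - {"x":0.6,"y":1,"z":0,"roll":0,"fingers":-1}
    - {"x":0.6,"y":1,"z":0,"roll":0,"fingers":-1}

```text
time_s: 1.1
eef_pos: [391.2, -203.7, 239.6]
tool_rot: [-0.0, 0.993, 0.122, 0.0]
ft_force: [-0.2, -0.2, 0.0]
width: 1.0
gripper_force: 0.0
```

>>> step_arm:
  plan:
    - {"x":0.4,"y":0.4,"z":-0.15,"roll":0,"fingers":1}
    - {"x":0.4,"y":0.4,"z":-0.15,"roll":0,"fingers":1}
    - {"x":0.4,"y":0.4,"z":-0.15,"roll":0,"fingers":1}
    - {"x":0.4,"y":0.4,"z":-0.15,"roll":0,"fingers":1}
    - {"x":0.4,"y":0.4,"z":-0.15,"roll":0,"fingers":1}
    - {"x":0.4,"y":0.4,"z":-0.15,"roll":0,"fingers":1}
    - {"x":0.4,"y":0.4,"z":-0.15,"roll":0,"fingers":1}

```text
time_s: 1.68
eef_pos: [469.5, -127.3, 209.8]
tool_rot: [0.0, 0.993, 0.121, -0.0]
ft_force: [0.3, 0.7, -0.2]
width: 0.506
gripper_force: 0.0
```

Run:
```python
from h import *
s=telemetry.read_state();print(s['time_s'],s['eef_pos'],s['tool_rot'],s['qpos'].round(2),s['width'])
i=vision.camera("wrist");cv2.imwrite("pics/w1.png",i);np.save("w1.npy",wristE(s))
```

```text
1.6833 [ 469.49868588 -127.33321563  209.76765523] [ 1.45002889e-05  9.92695879e-01  1.20643471e-01 -2.10182903e-04] [-0.29  0.26  1.95 -0.    0.93  1.04] 0.5057418391010066
```

View pics/w1.png

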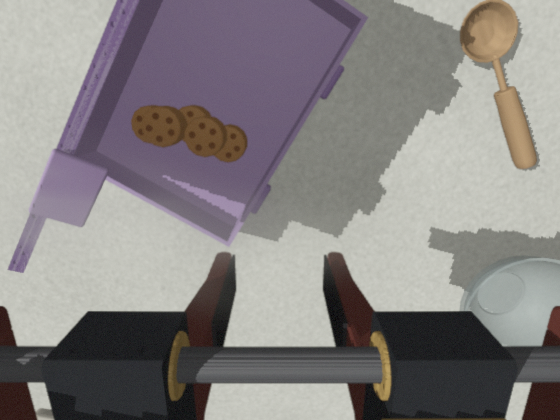

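Wrist view: the top bites are near (158,127) and (205,136), and lower ones show at (193,117), (230,143) and (143,122). I'll zoom in to separate them.

Run:
```python
from h import *
i=cv2.imread("pics/w1.png")[90:175,120:260]
cv2.imwrite("pics/w1z.png",np.clip(cv2.resize(i,None,fx=5.5,fy=5.5,interpolation=2)*1.5,0,255).astype(np.uint8))
```

```text
(no output)
```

View pics/w1z.png

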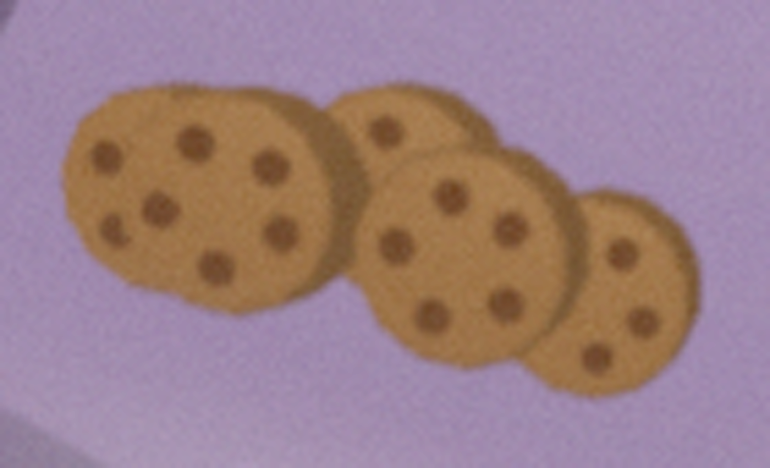

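```bash
cat >> h.py <<'E'
C=np.array([543.6,-48.2]);YAW=np.deg2rad(73.)
def loc(P):
    c,s=np.cos(YAW),np.sin(YAW);return (np.atleast_2d(P)[:,:2]-C)@np.array([[c,-s],[s,c]])
def world(L):
    c,s=np.cos(YAW),np.sin(YAW);return np.atleast_2d(L)@np.array([[c,s],[-s,c]])+C
E
python3 - <<'E'
from h import *
E=np.load("w1.npy")
Z=lambda X,Y:(120+X/5.5,90+Y/5.5)
print("corners",onplane("wrist",[(234,243),(367,17)],46,E).round(1), loc(onplane("wrist",[(234,243),(367,17)],46,E)).round(1))
up=onplane("wrist",[Z(235,198),Z(458,256)],56,E);lo=onplane("wrist",[Z(157,185),Z(402,180),Z(597,300)],30,E)
print(up.round(1),loc(up).round(1));print(lo.round(1),loc(lo).round(1))
# radii
print(np.linalg.norm(np.diff(onplane("wrist",[Z(458,256),Z(458,366)],56,E),axis=0)))
print(bot.tcp_to_tips)
print(world([[46,-40],[-35,-40]]))
E
```

```text
corners [[ 416.   -96.7   46. ]
 [ 628.  -159.1   46. ]] [[ -83.7  107.8]
 [ -81.4 -113.1]]
[[508.5 -18.9  56. ]
 [508.1 -52.9  56. ]] [[ 17.8  42.1]
 [-14.9  32.6]]
[[503.8   1.5  30. ]
 [514.1 -37.2  30. ]
 [502.7 -71.8  30. ]] [[ 35.9  52.6]
 [  1.9  31.5]
 [-34.5  32.2]]
16.675831881141523
17.0
[[595.30128866 -15.90484941]
 [571.61918057 -93.36553465]]
```

>>> step_arm:
  plan:
    - {"x":0.25,"y":0.0,"z":-0.1,"roll":0.1,"fingers":1}
    - {"x":0.5,"y":0.1,"z":-0.2,"roll":0.2,"fingers":1}
    - {"x":0.5,"y":0.15,"z":-0.2,"roll":0.33,"fingers":1}
    - {"x":0.5,"y":0.15,"z":-0.2,"roll":0.33,"fingers":1}
    - {"x":0.5,"y":0.15,"z":-0.2,"roll":0.33,"fingers":1}
    - {"x":0.5,"y":0.15,"z":-0.2,"roll":0.33,"fingers":1}
    - {"x":0.5,"y":0.15,"z":-0.2,"roll":0.33,"fingers":1}
    - {"x":0.5,"y":0.15,"z":-0.2,"roll":0.33,"fingers":1}
    - {"x":0.5,"y":0.15,"z":-0.2,"roll":0.33,"fingers":1}
    - {"x":0.5,"y":0.15,"z":-0.2,"roll":0.33,"fingers":1}
    - {"x":0.5,"y":0.15,"z":-0.2,"roll":0.33,"fingers":1}

```text
time_s: 2.65
eef_pos: [569.9, -97.7, 170.1]
tool_rot: [0.0, 0.803, 0.596, 0.0]
ft_force: [-0.0, -0.3, -0.7]
width: 0.002
gripper_force: 0.0
```

>>> step_arm:
  plan:
    - {"x":0.025,"y":0.1,"z":0,"roll":0,"fingers":1}
    - {"x":0.055,"y":0.18,"z":0,"roll":0,"fingers":1}
    - {"x":0.07,"y":0.23,"z":0,"roll":0,"fingers":1}
    - {"x":0.085,"y":0.28,"z":0,"roll":0,"fingers":1}
    - {"x":0.095,"y":0.31,"z":0,"roll":0,"fingers":1}
    - {"x":0.1,"y":0.33,"z":0,"roll":0,"fingers":1}
    - {"x":0.1,"y":0.33,"z":0,"roll":0,"fingers":1}

```text
time_s: 3.23
eef_pos: [590.4, -30.1, 169.7]
tool_rot: [-0.0, 0.802, 0.597, 0.0]
ft_force: [-0.1, -0.4, 0.2]
width: 0.004
gripper_force: 0.0
```

Run:
```python
from h import *
s=telemetry.read_state();print(s['time_s'],s['eef_pos'],s['tool_rot'],s['qpos'].round(2),s['ft_force'],loc(s['eef_pos']))
t,b=vision.camera("top")[135:255,250:350],vision.camera("side")[140:260,240:360]
cv2.imwrite("pics/l1.png",np.clip(np.hstack([cv2.resize(x,(400,480),interpolation=2) for x in(t,b)])*1.5,0,255).astype(np.uint8))
```

```text
3.2333 [590.41031215 -30.10634195 169.65945374] [-4.04369776e-05  8.02133862e-01  5.97144253e-01  8.01419974e-05] [-0.07  0.46  1.76  0.    0.92  0.22] [-0.05537374 -0.40971017  0.22064851] [[ 30.98906201 -39.47485049]]
```

View pics/l1.png

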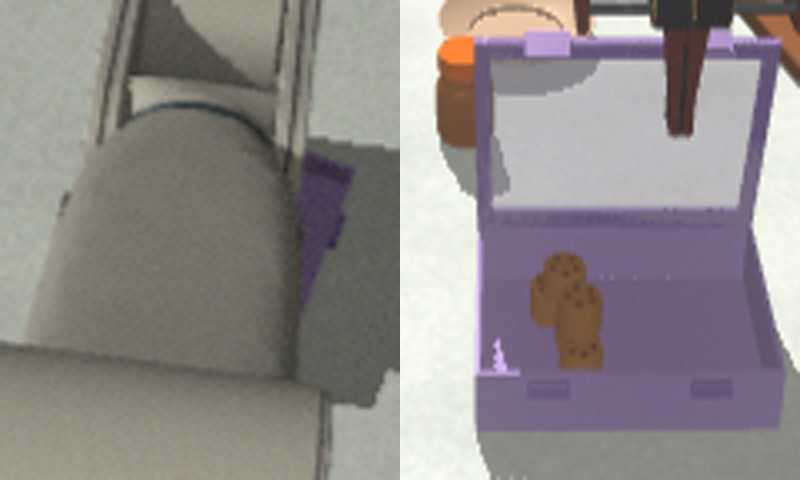

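>>> step_arm:
  plan:
    - {"x":0.006,"y":0.02,"z":0,"roll":0,"fingers":1}
    - {"x":0.012,"y":0.04,"z":0,"roll":0,"fingers":1}
    - {"x":0.015,"y":0.05,"z":0,"roll":0,"fingers":1}
    - {"x":0.015,"y":0.05,"z":0,"roll":0,"fingers":1}

```text
time_s: 3.67
eef_pos: [591.4, -26.3, 169.6]
tool_rot: [0.002, 0.802, 0.597, -0.004]
ft_force: [-7.5, -30.1, 6.5]
width: 0.008
gripper_force: 15.9
```

Run:
```python
from h import *
s=telemetry.read_state();print(s['ft_force'],loc(s['eef_pos']))
b=vision.camera("side");cv2.imwrite("pics/s2.png",b)
hsv=cv2.cvtColor(b,cv2.COLOR_BGR2HSV);m=cv2.inRange(hsv,(120,50,50),(150,255,255))
for c in(268,272,330,335,340,345): print(c,np.flatnonzero(m[:,c])[:6])
for q in(1.1,1.2,1.3,1.35):
    for y in(100,-100):
        x=81.5-163*np.cos(q)+5*np.sin(q)*0;P=np.r_[world([[x,y]])[0],46+163*np.sin(q)];print(q,y,proj("side",P).round(1))
```

```text
[ -7.51291066 -30.12194079   6.51504086] [[ 34.89641961 -39.29113391]]
268 [149 150 151 192 196 197]
272 [149 150 151 152 192 194]
330 [192 193 194 195 196 197]
335 [147 148 149 150 151 152]
340 [149 150 151 152 153 192]
345 [149 150 151 152 174 175]
1.1 100 [[267.5 162.5]]
1.1 -100 [[350.4 162.3]]
1.2 100 [[267.5 157.1]]
1.2 -100 [[349.7 157. ]]
1.3 100 [[267.5 152.2]]
1.3 -100 [[348.8 152.1]]
1.35 100 [[267.5 150. ]]
1.35 -100 [[348.4 149.9]]
```

```bash
cat >> h.py <<'E'
def sh(cmd,L,z):
    w=world([L])[0];d=np.r_[w,z]-np.array(cmd);print("to",L,z,"world",w.round(1),"share",(d/200).round(3))
E
python3 - <<'E'
from h import *
c=[593.283,-20.647,169.675]
sh(c,[-15,0],150);sh(c,[-15,33],110);sh(c,[-15,33],53)
for L in([-50,-60],[-50,60],[-50,0],[8,-35],[11,42],[2,31.5],[-34.5,32.2]):print(L,world([L])[0].round(1))
E
```

```text
to [-15, 0] 150 world [539.2 -62.5] share [-0.27  -0.209 -0.098]
to [-15, 33] 110 world [507.7 -52.9] share [-0.428 -0.161 -0.298]
to [-15, 33] 53 world [507.7 -52.9] share [-0.428 -0.161 -0.583]
[-50, -60] [ 586.4 -113.6]
[-50, 60] [471.6 -78.5]
[-50, 0] [529. -96.]
[8, -35] [579.4 -50.8]
[11, 42] [506.7 -25.4]
[2, 31.5] [514.1 -37.1]
[-34.5, 32.2] [502.7 -71.8]
```

>>> step_arm:
  plan:
    - {"x":-0.08,"y":-0.2,"z":0,"roll":0,"fingers":-0.3}
    - {"x":-0.27,"y":-0.21,"z":-0.1,"roll":0,"fingers":-0.3}
    - {"x":-0.43,"y":-0.16,"z":-0.3,"roll":0,"fingers":-0.3}
    - {"x":-0.43,"y":-0.16,"z":-0.3,"roll":0,"fingers":-0.3}
    - {"x":-0.43,"y":-0.16,"z":-0.3,"roll":0,"fingers":-0.3}
    - {"x":-0.43,"y":-0.16,"z":-0.3,"roll":0,"fingers":-0.3}
    - {"x":-0.43,"y":-0.16,"z":-0.3,"roll":0,"fingers":-0.3}
    - {"x":-0.43,"y":-0.16,"z":-0.4,"roll":0,"fingers":-0.3}
    - {"x":-0.43,"y":-0.16,"z":-0.5,"roll":0,"fingers":-0.3}
    - {"x":-0.43,"y":-0.16,"z":-0.575,"roll":0,"fingers":-0.3}
    - {"x":-0.43,"y":-0.16,"z":-0.575,"roll":0,"fingers":-0.3}

```text
time_s: 4.63
eef_pos: [507.9, -52.6, 53.5]
tool_rot: [-0.0, 0.802, 0.597, -0.0]
ft_force: [-0.6, 1.3, -0.0]
width: 0.648
gripper_force: 0.0
```

>>> step_arm:
  plan:
    - {"x":0,"y":0,"z":0,"roll":0,"fingers":1}
    - {"x":0,"y":0,"z":0,"roll":0,"fingers":1}
    - {"x":0,"y":0,"z":0,"roll":0,"fingers":1}
    - {"x":0,"y":0,"z":0,"roll":0,"fingers":1}
    - {"x":0,"y":0,"z":0,"roll":0,"fingers":1}
    - {"x":0,"y":0,"z":0,"roll":0,"fingers":1}
  newtons: 8

```text
time_s: 5.13
eef_pos: [508.3, -52.8, 55.7]
tool_rot: [0.001, 0.802, 0.597, 0.001]
ft_force: [0.0, -0.1, 7.9]
width: 0.382
gripper_force: 8.0
```

>>> step_arm:
  plan:
    - {"x":0,"y":0,"z":0.15,"roll":0,"fingers":1}
    - {"x":0,"y":0,"z":0.25,"roll":0,"fingers":1}
    - {"x":0.15,"y":-0.1,"z":0.25,"roll":0,"fingers":1}
    - {"x":0.3,"y":-0.2,"z":0.25,"roll":0,"fingers":1}
    - {"x":0.395,"y":-0.305,"z":0.25,"roll":0,"fingers":1}
    - {"x":0.395,"y":-0.305,"z":0.25,"roll":0,"fingers":1}

```text
time_s: 5.63
eef_pos: [590.9, -116.9, 106.0]
tool_rot: [0.003, 0.803, 0.596, 0.002]
ft_force: [0.7, -0.7, 0.4]
width: 0.383
gripper_force: 8.0
```

Run:
```python
from h import *
s=telemetry.read_state();print(s['ft_force'],loc(s['eef_pos']),s['width'])
t=vision.camera("wrist");b=vision.camera("side")[140:260,240:360]
cv2.imwrite("pics/g1.png",np.clip(np.hstack([cv2.resize(x,(400,400),interpolation=2) for x in(t,b)])*1.4,0,255).astype(np.uint8))
```

```text
[ 0.67191701 -0.74849941  0.43929445] [[-51.87589172 -65.35198577]] 0.3829713009658053
```

View pics/g1.png

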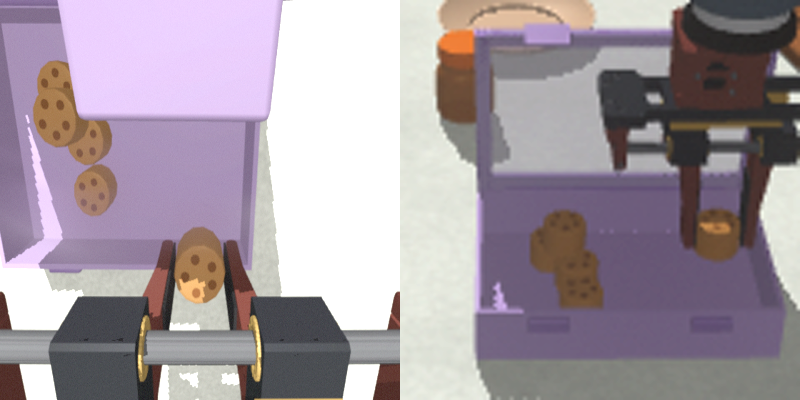

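>>> step_arm:
  plan:
    - {"x":0,"y":0,"z":-0.15,"roll":0,"fingers":1}
    - {"x":0,"y":0,"z":-0.28,"roll":0,"fingers":1}
    - {"x":0,"y":0,"z":-0.34,"roll":0,"fingers":1}
    - {"x":0,"y":0,"z":-0.37,"roll":0,"fingers":1}
    - {"x":0,"y":0,"z":-0.37,"roll":0,"fingers":1}

```text
time_s: 6.15
eef_pos: [584.7, -112.9, 29.7]
tool_rot: [-0.001, 0.802, 0.597, -0.001]
ft_force: [0.2, -0.3, 0.6]
width: 0.386
gripper_force: 8.0
```

>>> step_arm:
  plan:
    - {"x":0,"y":0,"z":0,"roll":0,"fingers":-0.1}
    - {"x":0,"y":0,"z":0,"roll":0,"fingers":-0.1}
    - {"x":0,"y":0,"z":0,"roll":0,"fingers":-0.1}
    - {"x":0,"y":0,"z":0.1,"roll":0,"fingers":-0.2}
    - {"x":0,"y":0,"z":0.25,"roll":0,"fingers":-0.3}
    - {"x":0,"y":0,"z":0.4,"roll":0,"fingers":-0.3}
    - {"x":-0.2,"y":0.22,"z":0.4,"roll":0,"fingers":-0.3}
    - {"x":-0.4,"y":0.44,"z":0.4,"roll":0,"fingers":-0.3}
    - {"x":-0.4,"y":0.44,"z":0.4,"roll":0,"fingers":-0.3}
    - {"x":-0.4,"y":0.44,"z":0.4,"roll":0,"fingers":-0.3}

```text
time_s: 6.98
eef_pos: [501.2, -22.8, 111.1]
tool_rot: [-0.001, 0.802, 0.598, -0.001]
ft_force: [-0.5, -0.6, 0.1]
width: 0.649
gripper_force: 0.0
```

>>> step_arm:
  plan:
    - {"x":0,"y":0,"z":0,"roll":0,"fingers":-0.3}
    - {"x":0,"y":0,"z":-0.1,"roll":0,"fingers":-0.3}
    - {"x":0,"y":0,"z":-0.2,"roll":0,"fingers":-0.3}
    - {"x":0,"y":0,"z":-0.26,"roll":0,"fingers":-0.3}
    - {"x":0,"y":0,"z":-0.26,"roll":0,"fingers":-0.3}
    - {"x":0,"y":0,"z":-0.26,"roll":0,"fingers":-0.3}

```text
time_s: 7.48
eef_pos: [506.7, -26.2, 58.3]
tool_rot: [-0.0, 0.802, 0.597, -0.0]
ft_force: [-0.5, -0.4, 0.5]
width: 0.646
gripper_force: 0.0
```

>>> step_arm:
  plan:
    - {"x":0,"y":0,"z":0,"roll":0,"fingers":1}
    - {"x":0,"y":0,"z":0,"roll":0,"fingers":1}
    - {"x":0,"y":0,"z":0,"roll":0,"fingers":1}
    - {"x":0,"y":0,"z":0,"roll":0,"fingers":1}
    - {"x":0,"y":0,"z":0,"roll":0,"fingers":1}
    - {"x":0,"y":0,"z":0,"roll":0,"fingers":1}

```text
time_s: 7.98
eef_pos: [506.7, -25.7, 59.2]
tool_rot: [0.0, 0.802, 0.597, 0.0]
ft_force: [-0.4, -0.2, 6.0]
width: 0.385
gripper_force: 8.0
```

>>> step_arm:
  plan:
    - {"x":0,"y":0,"z":0.1,"roll":0,"fingers":1}
    - {"x":0,"y":0,"z":0.22,"roll":0,"fingers":1}
    - {"x":0.1,"y":-0.05,"z":0.22,"roll":0,"fingers":1}
    - {"x":0.25,"y":-0.1,"z":0.22,"roll":0,"fingers":1}
    - {"x":0.36,"y":-0.15,"z":0.22,"roll":0,"fingers":1}
    - {"x":0.36,"y":-0.15,"z":0.22,"roll":0,"fingers":1}
    - {"x":0.36,"y":-0.15,"z":0.1,"roll":0,"fingers":1}
    - {"x":0.36,"y":-0.15,"z":0,"roll":0,"fingers":1}
    - {"x":0.36,"y":-0.15,"z":-0.08,"roll":0,"fingers":1}
    - {"x":0.36,"y":-0.15,"z":-0.115,"roll":0,"fingers":1}
    - {"x":0.36,"y":-0.15,"z":-0.115,"roll":0,"fingers":1}
    - {"x":0.36,"y":-0.15,"z":-0.125,"roll":0,"fingers":1}

```text
time_s: 8.98
eef_pos: [578.2, -55.5, 33.9]
tool_rot: [-0.0, 0.802, 0.597, -0.0]
ft_force: [0.4, 0.1, -0.1]
width: 0.385
gripper_force: 8.0
```

>>> step_arm:
  plan:
    - {"x":0,"y":0,"z":0,"roll":0,"fingers":-0.1}
    - {"x":0,"y":0,"z":0,"roll":0,"fingers":-0.1}
    - {"x":0,"y":0,"z":0,"roll":0,"fingers":-0.1}
    - {"x":0,"y":0,"z":0.1,"roll":0,"fingers":-0.1}
    - {"x":0,"y":0,"z":0.2,"roll":0,"fingers":-0.2}
    - {"x":0,"y":0,"z":0.35,"roll":0,"fingers":-0.3}
    - {"x":-0.1,"y":-0.3,"z":0.45,"roll":0,"fingers":-0.3}
    - {"x":-0.2,"y":-0.5,"z":0.5,"roll":0,"fingers":-0.3}
    - {"x":-0.2,"y":-0.5,"z":0.5,"roll":0,"fingers":-0.3}
    - {"x":-0.2,"y":-0.5,"z":0.5,"roll":0,"fingers":-0.3}
    - {"x":-0.2,"y":-0.5,"z":0.5,"roll":0,"fingers":-0.3}

```text
time_s: 9.9
eef_pos: [538.3, -157.0, 134.9]
tool_rot: [0.001, 0.803, 0.596, 0.001]
ft_force: [-0.2, -0.7, 0.8]
width: 0.653
gripper_force: 0.0
```

Run:
```python
from h import *
s=telemetry.read_state();print(s['ft_force'],loc(s['eef_pos']),s['eef_pos'],s['width'])
t=vision.camera("wrist");b=vision.camera("side");np.save("w2.npy",wristE(s));cv2.imwrite("pics/w2.png",t);cv2.imwrite("pics/s3.png",b)
cv2.imwrite("pics/g2.png",np.clip(np.hstack([t[:300,:440],cv2.resize(b[140:260,240:360],(300,300),interpolation=2)])*1.0,0,255).astype(np.uint8))
```

```text
[-0.16060257 -0.65259768  0.76562335] [[-105.56201344  -26.73879113]] [ 538.30708731 -156.96712145  134.86814114] 0.6531782383292247
```

View pics/g2.png

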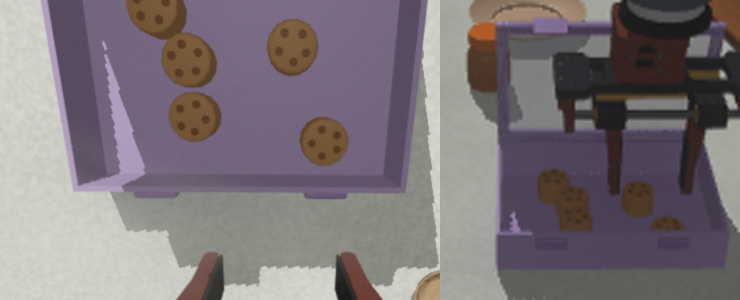

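Four bites lie flat. Tops seen: (193,117), (187,60), (292,46), (323,141) and a part of one at (154,8).

Run:
```python
from h import *
E=np.load("w2.npy");P=onplane("wrist",[(192.5,117.5),(186.5,61),(290.5,47),(323,141.5),(152,10)],30,E)
print(loc(P).round(1))
print(loc(onplane("wrist",[(74,190),(407,192)],46,E)).round(1))
c=[538.283,-155.647,133.675]
L=loc(P)
sh(c,L[0],80);sh(c,L[0],27);sh(c,[-50,60],80);sh(c,[-50,60],27);sh(c,L[1],27);sh(c,[-50,0],27)
```

```text
[[-33.1  31.9]
 [  2.7  33.3]
 [ 11.2 -34.6]
 [-49.1 -58. ]
 [ 32.5  52.8]]
[[ -80.2  112.5]
 [ -81.2 -114.8]]
to [-33.07878671  31.88271337] 80 world [503.4 -70.5] share [-0.174  0.426 -0.268]
to [-33.07878671  31.88271337] 27 world [503.4 -70.5] share [-0.174  0.426 -0.533]
to [-50, 60] 80 world [471.6 -78.5] share [-0.333  0.386 -0.268]
to [-50, 60] 27 world [471.6 -78.5] share [-0.333  0.386 -0.533]
to [ 2.72237348 33.28400413] 27 world [512.6 -35.9] share [-0.129  0.599 -0.533]
to [-50, 0] 27 world [529. -96.] share [-0.047  0.298 -0.533]
```

>>> step_arm:
  plan:
    - {"x":-0.09,"y":0.2,"z":0,"roll":0,"fingers":-0.3}
    - {"x":-0.174,"y":0.426,"z":-0.1,"roll":0,"fingers":-0.3}
    - {"x":-0.174,"y":0.426,"z":-0.2,"roll":0,"fingers":-0.3}
    - {"x":-0.174,"y":0.426,"z":-0.25,"roll":0,"fingers":-0.3}
    - {"x":-0.174,"y":0.426,"z":-0.25,"roll":0,"fingers":-0.3}
    - {"x":-0.174,"y":0.426,"z":-0.35,"roll":0,"fingers":-0.3}
    - {"x":-0.174,"y":0.426,"z":-0.45,"roll":0,"fingers":-0.3}
    - {"x":-0.174,"y":0.426,"z":-0.515,"roll":0,"fingers":-0.3}
    - {"x":-0.174,"y":0.426,"z":-0.515,"roll":0,"fingers":-0.3}
    - {"x":-0.174,"y":0.426,"z":-0.515,"roll":0,"fingers":-0.3}

```text
time_s: 10.83
eef_pos: [504.3, -71.1, 30.7]
tool_rot: [-0.0, 0.802, 0.597, -0.0]
ft_force: [-0.9, -0.7, -0.2]
width: 0.651
gripper_force: 0.0
```

>>> step_arm:
  plan:
    - {"x":0,"y":0,"z":0,"roll":0,"fingers":1}
    - {"x":0,"y":0,"z":0,"roll":0,"fingers":1}
    - {"x":0,"y":0,"z":0,"roll":0,"fingers":1}
    - {"x":0,"y":0,"z":0,"roll":0,"fingers":1}
    - {"x":0,"y":0,"z":0,"roll":0,"fingers":1}
    - {"x":0,"y":0,"z":0,"roll":0,"fingers":1}

```text
time_s: 11.33
eef_pos: [504.0, -70.6, 31.4]
tool_rot: [0.0, 0.802, 0.597, 0.0]
ft_force: [-1.8, -0.4, 7.0]
width: 0.383
gripper_force: 8.0
```

>>> step_arm:
  plan:
    - {"x":0,"y":0,"z":0.1,"roll":0,"fingers":1}
    - {"x":0,"y":0,"z":0.2,"roll":0,"fingers":1}
    - {"x":-0.08,"y":-0.02,"z":0.2,"roll":0,"fingers":1}
    - {"x":-0.16,"y":-0.04,"z":0.2,"roll":0,"fingers":1}
    - {"x":-0.16,"y":-0.04,"z":0.2,"roll":0,"fingers":1}
    - {"x":-0.16,"y":-0.04,"z":0.1,"roll":0,"fingers":1}
    - {"x":-0.16,"y":-0.04,"z":0.03,"roll":0,"fingers":1}
    - {"x":-0.16,"y":-0.04,"z":0.005,"roll":0,"fingers":1}
    - {"x":-0.16,"y":-0.04,"z":0.005,"roll":0,"fingers":1}

```text
time_s: 12.08
eef_pos: [471.5, -78.3, 30.8]
tool_rot: [-0.001, 0.802, 0.597, -0.0]
ft_force: [0.2, 0.3, -0.6]
width: 0.383
gripper_force: 8.0
```

>>> step_arm:
  plan:
    - {"x":0,"y":0,"z":0,"roll":0,"fingers":-0.1}
    - {"x":0,"y":0,"z":0,"roll":0,"fingers":-0.1}
    - {"x":0,"y":0,"z":0,"roll":0,"fingers":-0.1}
    - {"x":0,"y":0,"z":0.1,"roll":0,"fingers":-0.1}
    - {"x":0,"y":0,"z":0.2,"roll":0,"fingers":-0.2}
    - {"x":0,"y":0,"z":0.3,"roll":0,"fingers":-0.3}
    - {"x":0,"y":0,"z":0.3,"roll":0,"fingers":-0.3}

```text
time_s: 12.67
eef_pos: [473.7, -78.8, 95.0]
tool_rot: [0.002, 0.802, 0.597, 0.002]
ft_force: [0.8, 0.5, 0.1]
width: 0.645
gripper_force: 0.0
```

>>> step_arm:
  plan:
    - {"x":0.1,"y":0.1,"z":0,"roll":0,"fingers":-0.3}
    - {"x":0.2,"y":0.195,"z":0,"roll":0,"fingers":-0.3}
    - {"x":0.2,"y":0.195,"z":0,"roll":0,"fingers":-0.3}
    - {"x":0.2,"y":0.195,"z":0,"roll":0,"fingers":-0.3}
    - {"x":0.2,"y":0.195,"z":-0.1,"roll":0,"fingers":-0.3}
    - {"x":0.2,"y":0.195,"z":-0.2,"roll":0,"fingers":-0.3}
    - {"x":0.2,"y":0.195,"z":-0.305,"roll":0,"fingers":-0.3}
    - {"x":0.2,"y":0.195,"z":-0.305,"roll":0,"fingers":-0.3}
    - {"x":0.2,"y":0.195,"z":-0.305,"roll":0,"fingers":-0.3}

```text
time_s: 13.42
eef_pos: [509.7, -39.8, 29.8]
tool_rot: [-0.001, 0.802, 0.597, -0.001]
ft_force: [0.2, 1.3, 1.1]
width: 0.655
gripper_force: 0.0
```

>>> step_arm:
  plan:
    - {"x":0,"y":0,"z":0,"roll":0,"fingers":1}
    - {"x":0,"y":0,"z":0,"roll":0,"fingers":1}
    - {"x":0,"y":0,"z":0,"roll":0,"fingers":1}
    - {"x":0,"y":0,"z":0,"roll":0,"fingers":1}
    - {"x":0,"y":0,"z":0,"roll":0,"fingers":1}
    - {"x":0,"y":0,"z":0,"roll":0,"fingers":1}

```text
time_s: 13.92
eef_pos: [512.0, -39.5, 31.6]
tool_rot: [0.001, 0.802, 0.597, 0.0]
ft_force: [-0.1, -0.7, 7.7]
width: 0.383
gripper_force: 8.0
```

>>> step_arm:
  plan:
    - {"x":0,"y":0,"z":0.1,"roll":0,"fingers":1}
    - {"x":0,"y":0,"z":0.25,"roll":0,"fingers":1}
    - {"x":0.04,"y":-0.15,"z":0.25,"roll":0,"fingers":1}
    - {"x":0.08,"y":-0.3,"z":0.25,"roll":0,"fingers":1}
    - {"x":0.08,"y":-0.3,"z":0.25,"roll":0,"fingers":1}
    - {"x":0.08,"y":-0.3,"z":0.25,"roll":0,"fingers":1}
    - {"x":0.08,"y":-0.3,"z":0.1,"roll":0,"fingers":1}
    - {"x":0.08,"y":-0.3,"z":0.03,"roll":0,"fingers":1}
    - {"x":0.08,"y":-0.3,"z":0.005,"roll":0,"fingers":1}
    - {"x":0.08,"y":-0.3,"z":0.005,"roll":0,"fingers":1}

```text
time_s: 14.75
eef_pos: [526.0, -98.4, 30.5]
tool_rot: [-0.001, 0.802, 0.597, -0.001]
ft_force: [-0.3, 0.1, 0.3]
width: 0.384
gripper_force: 8.0
```

>>> step_arm:
  plan:
    - {"x":0,"y":0,"z":0,"roll":0,"fingers":-0.1}
    - {"x":0,"y":0,"z":0,"roll":0,"fingers":-0.1}
    - {"x":0,"y":0,"z":0,"roll":0,"fingers":-0.1}
    - {"x":0,"y":0,"z":0.15,"roll":0,"fingers":-0.1}
    - {"x":0,"y":0,"z":0.3,"roll":0,"fingers":0}
    - {"x":-0.05,"y":-0.2,"z":0.5,"roll":0,"fingers":0}
    - {"x":-0.1,"y":-0.35,"z":0.6,"roll":0,"fingers":0}
    - {"x":-0.1,"y":-0.35,"z":0.6,"roll":0,"fingers":0}
    - {"x":-0.1,"y":-0.35,"z":0.6,"roll":0,"fingers":0}
    - {"x":-0.1,"y":-0.35,"z":0.6,"roll":0,"fingers":0}

```text
time_s: 15.58
eef_pos: [507.4, -169.5, 151.9]
tool_rot: [0.0, 0.803, 0.596, 0.0]
ft_force: [-0.5, 1.1, -1.1]
width: 0.501
gripper_force: 0.0
```

Run:
```python
from h import *
s=telemetry.read_state();print(s['ft_force'],loc(s['eef_pos']),s['eef_pos'],s['width'])
t=vision.camera("wrist");b=vision.camera("side");np.save("w3.npy",wristE(s));cv2.imwrite("pics/w3.png",t);cv2.imwrite("pics/s4.png",b)
cv2.imwrite("pics/g3.png",np.hstack([t[:300,:440],cv2.resize(b[140:260,240:360],(300,300),interpolation=2)]))
```

```text
[-0.54886209  1.07730988 -1.05851867] [[-126.53702661   -0.8302439 ]] [ 507.39812001 -169.45070018  151.86321633] 0.5009833819466074
```

View pics/g3.png

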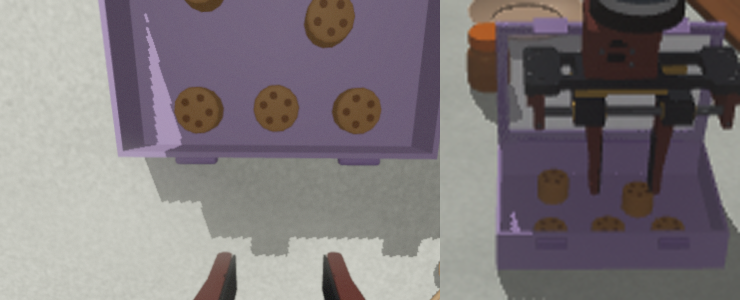

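Run:
```python
from h import *
E=np.load("w3.npy");L=loc(onplane("wrist",[(197,111),(275,109),(356,113),(328,23),],30,E));print(L.round(1))
from scipy.spatial.distance import pdist
print(pdist(np.r_[L,[[33,53]]]).min())
c=[507.483,-169.447,151.675]
sh(c,[-126,0],255);sh(c,[0,0],255)
c2=np.r_[world([[0,0]])[0],255]
sh(c2,[95,0],255);sh(c2,[95,0],203)
c3=np.r_[world([[95,0]])[0],203]
for q in(1.35,1.25,1.1,.95,.8,.65,.5,.35,.25,.1,0):
    sh(c3,[81.5-140*np.cos(q)+17*np.sin(q),0],17+46+140*np.sin(q)+6*np.cos(q))
```

```text
[[-50.3  58.5]
 [-48.8   1.7]
 [-51.3 -57.2]
 [  7.5 -34.2]]
56.74842865660356
to [-126, 0] 255 world [ 506.8 -168.7] share [-0.004  0.004  0.517]
to [0, 0] 255 world [543.6 -48.2] share [0.181 0.606 0.517]
to [95, 0] 255 world [571.4  42.6] share [0.139 0.454 0.   ]
to [95, 0] 203 world [571.4  42.6] share [ 0.139  0.454 -0.26 ]
to [np.float64(67.4263608900274), 0] 200.91531021829053 world [563.3  16.3] share [-0.04  -0.132 -0.01 ]
to [np.float64(53.48760779370735), 0] 197.7497808841537 world [559.2   3. ] share [-0.061 -0.198 -0.026]
to [np.float64(33.147068121463576), 0] 190.4906071371544 world [553.3 -16.5] share [-0.09  -0.296 -0.063]
to [np.float64(13.892431056475655), 0] 180.3682692072956 world [547.7 -34.9] share [-0.119 -0.388 -0.113]
to [np.float64(-3.8438857633112598), 0] 167.61009298201617 world [542.5 -51.9] share [-0.144 -0.473 -0.177]
to [np.float64(-19.663562899355146), 0] 152.5025995943399 world [537.9 -67. ] share [-0.168 -0.548 -0.252]
to [np.float64(-33.21132450838074), 0] 135.38507077593067 world [533.9 -80. ] share [-0.187 -0.613 -0.338]
to [np.float64(-44.18291707189037), 0] 116.64192932084747 world [530.7 -90.5] share [-0.203 -0.666 -0.432]
to [np.float64(-49.94187173216337), 0] 103.45002882589708 world [529. -96.] share [-0.212 -0.693 -0.498]
to [np.float64(-56.10341505592755), 0] 82.9467033222241 world [ 527.2 -101.9] share [-0.221 -0.723 -0.6  ]
to [np.float64(-58.5), 0] 69.0 world [ 526.5 -104.1] share [-0.224 -0.734 -0.67 ]
```

>>> step_arm:
  plan:
    - {"x":0,"y":0,"z":0.25,"roll":0,"fingers":1}
    - {"x":0,"y":0,"z":0.52,"roll":0,"fingers":1}
    - {"x":0,"y":0,"z":0.52,"roll":0,"fingers":1}
    - {"x":0,"y":0,"z":0.52,"roll":0,"fingers":1}
    - {"x":0.06,"y":0.2,"z":0.52,"roll":0,"fingers":1}
    - {"x":0.12,"y":0.4,"z":0.52,"roll":0,"fingers":1}
    - {"x":0.18,"y":0.605,"z":0.52,"roll":0,"fingers":1}
    - {"x":0.18,"y":0.605,"z":0.52,"roll":0,"fingers":1}
    - {"x":0.18,"y":0.605,"z":0.52,"roll":0,"fingers":1}

```text
time_s: 16.43
eef_pos: [542.9, -45.3, 253.3]
tool_rot: [-0.001, 0.801, 0.599, -0.001]
ft_force: [-0.8, -0.2, 0.4]
width: 0.005
gripper_force: 0.0
```

>>> step_arm:
  plan:
    - {"x":0.07,"y":0.2,"z":0,"roll":0,"fingers":1}
    - {"x":0.14,"y":0.455,"z":0,"roll":0,"fingers":1}
    - {"x":0.14,"y":0.455,"z":0,"roll":0,"fingers":1}
    - {"x":0.14,"y":0.455,"z":0,"roll":0,"fingers":1}
    - {"x":0.14,"y":0.455,"z":-0.12,"roll":0,"fingers":1}
    - {"x":0.14,"y":0.455,"z":-0.26,"roll":0,"fingers":1}
    - {"x":0.14,"y":0.455,"z":-0.26,"roll":0,"fingers":1}

```text
time_s: 17.02
eef_pos: [567.5, 41.0, 198.4]
tool_rot: [-0.002, 0.802, 0.597, -0.004]
ft_force: [-2.0, 0.6, -0.2]
width: 0.006
gripper_force: 0.0
```

>>> step_arm:
  plan:
    - {"x":-0.02,"y":-0.07,"z":0,"roll":0,"fingers":1}
    - {"x":-0.04,"y":-0.13,"z":-0.01,"roll":0,"fingers":1}
    - {"x":-0.06,"y":-0.2,"z":-0.025,"roll":0,"fingers":1}
    - {"x":-0.075,"y":-0.25,"z":-0.045,"roll":0,"fingers":1}
    - {"x":-0.09,"y":-0.295,"z":-0.065,"roll":0,"fingers":1}
    - {"x":-0.105,"y":-0.34,"z":-0.09,"roll":0,"fingers":1}
    - {"x":-0.12,"y":-0.39,"z":-0.115,"roll":0,"fingers":1}
    - {"x":-0.13,"y":-0.43,"z":-0.145,"roll":0,"fingers":1}
    - {"x":-0.145,"y":-0.475,"z":-0.18,"roll":0,"fingers":1}
    - {"x":-0.155,"y":-0.51,"z":-0.215,"roll":0,"fingers":1}
    - {"x":-0.17,"y":-0.55,"z":-0.25,"roll":0,"fingers":1}

```text
time_s: 17.93
eef_pos: [537.2, -68.0, 152.7]
tool_rot: [-0.0, 0.802, 0.597, -0.0]
ft_force: [0.7, 0.8, 0.5]
width: 0.004
gripper_force: 0.4
```

Run:
```python
from h import *
s=telemetry.read_state();print(s['ft_force'],loc(s['eef_pos']),s['eef_pos'])
b=vision.camera("side");cv2.imwrite("pics/s5.png",cv2.resize(b[120:270,220:380],None,fx=3,fy=3))
```

```text
[0.71547574 0.831386   0.53558067] [[-20.84800379   0.2982645 ]] [537.21940183 -68.04984107 152.74882534]
```

View pics/s5.png

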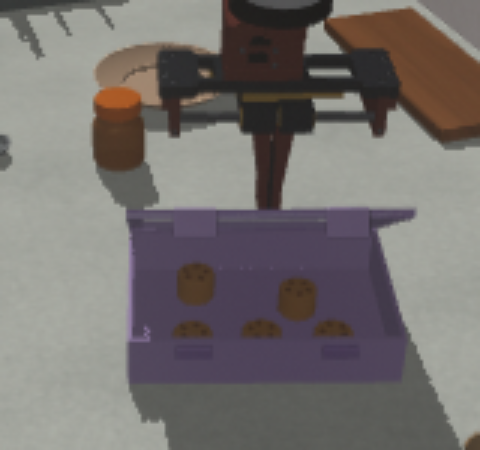

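>>> step_arm:
  plan:
    - {"x":-0.01,"y":-0.035,"z":-0.045,"roll":0,"fingers":1}
    - {"x":-0.02,"y":-0.065,"z":-0.09,"roll":0,"fingers":1}
    - {"x":-0.03,"y":-0.09,"z":-0.135,"roll":0,"fingers":1}
    - {"x":-0.035,"y":-0.115,"z":-0.18,"roll":0,"fingers":1}
    - {"x":-0.04,"y":-0.145,"z":-0.25,"roll":0,"fingers":1}
    - {"x":-0.045,"y":-0.16,"z":-0.3,"roll":0,"fingers":1}
    - {"x":-0.05,"y":-0.175,"z":-0.35,"roll":0,"fingers":1}
    - {"x":-0.055,"y":-0.185,"z":-0.39,"roll":0,"fingers":1}
    - {"x":-0.055,"y":-0.185,"z":-0.42,"roll":0,"fingers":1}
    - {"x":-0.055,"y":-0.185,"z":-0.43,"roll":0,"fingers":1}
    - {"x":-0.055,"y":-0.185,"z":-0.435,"roll":0,"fingers":1}
    - {"x":-0.055,"y":-0.185,"z":-0.44,"roll":0,"fingers":1}

```text
time_s: 18.98
eef_pos: [526.2, -104.7, 67.6]
tool_rot: [-0.0, 0.802, 0.597, -0.001]
ft_force: [-11.6, -0.8, 39.0]
width: 0.009
gripper_force: 19.3
```

>>> step_arm:
  plan:
    - {"x":0,"y":0,"z":0.05,"roll":0,"fingers":1}
    - {"x":0,"y":0,"z":0.2,"roll":0,"fingers":1}
    - {"x":0,"y":-0.1,"z":0.4,"roll":0,"fingers":1}
    - {"x":-0.1,"y":-0.4,"z":0.6,"roll":0,"fingers":1}
    - {"x":-0.15,"y":-0.55,"z":0.7,"roll":0,"fingers":1}
    - {"x":-0.15,"y":-0.55,"z":0.7,"roll":0,"fingers":1}
    - {"x":-0.15,"y":-0.55,"z":0.7,"roll":0,"fingers":1}
    - {"x":-0.15,"y":-0.55,"z":0.7,"roll":0,"fingers":1}

```text
time_s: 19.65
eef_pos: [496.7, -215.6, 206.6]
tool_rot: [0.001, 0.803, 0.596, 0.001]
ft_force: [-0.4, -0.5, -0.9]
width: 0.006
gripper_force: 0.0
```

Run:
```python
from h import *
t=vision.camera("wrist");b=vision.camera("side")
cv2.imwrite("pics/f.png",np.hstack([t[:300,:440],cv2.resize(b[140:260,240:360],(300,300),interpolation=2)]))
```

```text
(no output)
```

View pics/f.png

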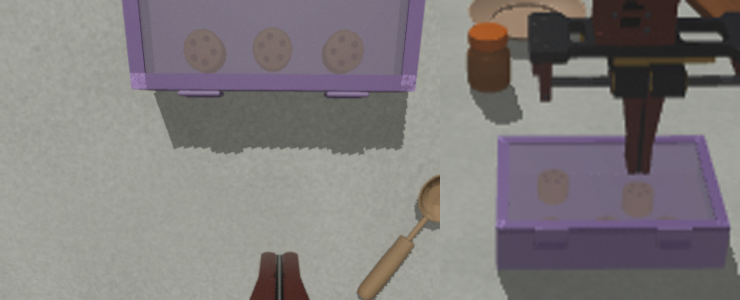

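The lid lies flat on the rim, the five bites are spread out beneath it and the tool is clear of everything, so I'm handing in.

```bash
python3 -c "
from workcell import order
print(order.sign_off())"
```

```text
the job is handed in; nothing more can be done
None
```

I spread the five oat bites in one flat layer, at least 56 mm apart by the camera and with some in every quarter, shut the lid and handed the job in at about 20 s of the 72 s; no verdict was returned.

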